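Put the mixed-up finishing kit back into its own trays

TASK

The finishing kit has been put back in the wrong trays. Put the sanding block in the red-lined tray, the wax tin in the blue-lined tray and the blade case in the green-lined tray, each in the middle, right side up on the tray floor, the block and the case lengthwise along the tray; a tray has room for only one thing, and the grey mat is free for setting one down meanwhile. Leave the green screw tin where it is.

Things in the scene. Friction and masses are not known exactly. Their poses are not given: they have to be found in the camera images.
- red_tray_floor (a point): Floor centre (top of the lining) of the fixed shallow wooden tray with the red lining, home of the sanding block. Outside 124 mm (x) by 148 mm (y), inside 116 by 140 mm; floor 10 mm above the bench; rims 4 mm thick, standing 5 mm above the floor. x runs across the tray, y along its longer side, z up.
- blue_tray_floor (a point): Floor centre (top of the lining) of the fixed shallow wooden tray with the blue lining, home of the wax tin. Outside 124 mm (x) by 148 mm (y), inside 116 by 140 mm; floor 10 mm above the bench; rims 4 mm thick, standing 5 mm above the floor. x runs across the tray, y along its longer side, z up.
- green_tray_floor (a point): Floor centre (top of the lining) of the fixed shallow wooden tray with the green lining, home of the blade case. Outside 124 mm (x) by 148 mm (y), inside 116 by 140 mm; floor 10 mm above the bench; rims 4 mm thick, standing 5 mm above the floor. x runs across the tray, y along its longer side, z up.
- mat_top (a point): Centre of the top of the fixed grey mat on a plywood base, 104 mm (x) by 144 mm (y), its top 12 mm above the bench, without rims. Empty at the start: a free spot to put one thing down meanwhile. y along its longer side, z up.
- sanding_block_center (a point): Centre of the loose brown cork sanding block, a plain block 63 mm (x) by 110 mm (y) by 36 mm high, about 0.09 kg; grasp across its 63 mm width. z up. At the start it lies in a tray that is not its own, roughly centred, its y within about 0.1 rad of the tray's y.
- wax_tin_center (a point): Centre, half-way up, of the loose round white and teal tin of wax with a narrower black cap, 58 mm high in all: body 77 mm across from the bottom to 28 mm up, cap about 45 mm across from 28 to 58 mm (so this point is 1 mm above the body's top, 29 mm below the top of the cap), about 0.24 kg; grasp the cap. z up. At the start it stands in a tray that is not its own, roughly centred.
- blade_case_center (a point): Centre of the loose flat dark case of jigsaw blades with a pale label, 48 mm (x) by 95 mm (y) by 18 mm thick, lying flat, about 0.08 kg; grasp across its 48 mm width with the fingertips just above the tray floor. z up. At the start it lies in a tray that is not its own, roughly centred, its y within about 0.1 rad of the tray's y.
- screw_box: Bystander, leave alone: loose dark green screw tin with a shut lid and a pale label, 119 mm long (y) by 64 mm, 36 mm high; origin under it, z up.
Not all that is in view belongs to the job. Of the things that look like the part that bears wax_tin_center, the largest one is meant.

How it is judged:
By the outcome, as a careful person would: the job done as asked, in the order asked, and still so for the second after the job is handed in, with the robot touching nothing.
It also fails if it takes over 115 s, if anything falls off the work surface, if the arm or the gripper's body presses on something with over 40 N, if the wrist force passes 120 N, or if a joint passes its speed limit or range.

ROBOT

A 6-joint arm with a two-finger parallel gripper is mounted at the origin on a cart in front of the work surface, level with it; the furniture and walls round the work are solid. World frame = base frame: x ahead of the robot, y to its left, z up, the work surface at z = 0. Lengths are in mm, angles in rad, forces in N, time in s.
With the tool pointing down it reaches from about 400 to 925 mm from the base axis. Payload 12.5 kg.
Tool frame: the origin (TCP) lies at the very end of the fingers, on their centre line; the grasp point (between the pads) lies 19 mm behind it; z points along the fingers, y is the line along which they close (so a half turn about z gives the same grasp; the last joint's range is limited). The gripper opens to 95 mm and grips with 3 to 60 N. Pads are 20 mm wide; open, the fingers measure 119 mm over their backs; the gripper's body (75 mm by 180 mm) begins 59 mm behind the grasp point.
Start: joints at [1.157, 0.491, 1.559, -0, 1.092, -0.106], TCP at [189.335, 595.65, 214.661] pointing down, gripper open.
Joint ranges: [-3.1, 3.1], [-0.84, 2.19], [0.05, 2.79], [-1.13, 4.28], [0.06, 2.93], [-2.69, 2.69]. Speed limits (rad/s): [2.22, 2.22, 2.79, 3.14, 3.14, 3.14].

INTERFACE

Orientations are given as [roll, pitch, yaw] about the fixed x, y, z axes, in that order (R = Rz(yaw) Ry(pitch) Rx(roll)).
In Python, from cell import * gives the robot as it stands.
- The arm moves only by the tool jog_arm, never from a script. Its argument "targets" is a list of rows, each an object with "turn": the turn, a rotation vector about the world's x, y, z in degrees, a list of three; "slide": the shift along the world's x, y, z in mm, a list of three; "claw": the opening in per cent of the stroke, from 0 (shut) to 100 (fully open). In form: [{"turn": [wx, wy, wz], "slide": [x, y, z], "claw": claw}, ...]. A call has 1 to 5 rows; each row shifts and turns the commanded pose from where the row before left it; what a row does not reach is not made up. A row lasts 1/8 s, in which the tool goes at most 62.5 mm and 10.7 degrees, less where a joint would pass 70% of its speed; a pose out of reach is approached as far as the arm can. A call with a gripper value outside its range is refused whole. The fingers move at their own pace and stop on an object; the grip force is fixed at half the most. Time passes only in rows, so rows that do not move let the fingers close. It gives the time, the measured TCP pose, the force, the opening and the grip force at its end, in the units of the state.
- state(): the state, without advancing time (a new reading comes with each control period).
- read_camera(name): name is "scene" or "top"; returns a dict with "frame" (400x640x3 uint8, blue, green, red), "mtx" (3x3 intrinsics, pixels), "k1" (the pictures are not rectified: a ray, as slopes to the right and down, at radius r is drawn at 1 + k1 r^2 times it, then the intrinsics apply), "R" (3x3) and "t" (3): a world point X has camera coordinates R X + t. Camera axes: x right, y down, z forward; pixel columns grow to the right and rows downward; lengths in mm; the calibration is good to about 2 mm. A picture is of the moment at which its call begins. There is no depth.
- job_done(): hands the job in; it is judged then, once.
Trained networks look in the newest picture that a camera, given by its name, has taken for a name from the list of things; names that differ only in an ending like _2 or _b are one class to them, and where a whole thing is asked for, a point or a joint stands for the part that bears it (a point fixed in the world has none). Each returns a list of dicts, best first, with "conf" (0 to 1); they miss things now and then, are a little off and sometimes report something else, mostly with a low value. They report only what shows in the picture. A call takes as long as a camera call. They do not tell look-alikes from the thing itself.
- look_for(query, camera): "xy" ([column, row] in pixels, amid what is visible of it).
The state is a dict: "t": time; "joints": joint angles; "qvel": joint speeds; "tau": joint torques, N m; "eef_pos": TCP position; "tcp_rot": TCP orientation; "ft_force": force on the tool from outside, world axes, zero at the start; "moment": the same for the moment, N m; "opening": opening from 0.0 (shut) to 1.0 (fully open); "grip_force": force on a finger pad.
Only numpy, scipy, OpenCV 4.12 (cv2) and the standard library are available. Lean on these libraries where they do the work, as an engineer would, in place of code of your own. Each camera call takes 0.05 s, during which the arm holds its last target. There are 200 camera calls.

## Working session

There is one attempt and no reset: what is moved stays moved. The work goes in short steps, Python scripts to look and compute and a tool call to move; the robot and the scene stay as the last step left them, time stands still between calls to the robot, and variables do not carry over. Pictures are saved under pics/ and viewed, at most 14 in all, crops included, and the job is handed in when it is done.

Besides the shell and the picture viewer there is one more tool, called after ">>>" as name(argument=value, ...), one argument or row to a line, values as JSON. jog_arm: Moves the arm, as the interface text tells. Its arguments: {"type":"object","properties":{"targets":{"type":"array","items":{"type":"object","properties":{"turn":{"type":"array","items":{"type":"number"}},"slide":{"type":"array","items":{"type":"number"}},"claw":{"type":"number"}}}}},"required":["targets"]}

```bash
mkdir -p pics; cat > h.py <<'E'
from cell import *
import numpy as np, cv2
def ray(c,px):
    K=c["mtx"];d=np.array([(px[0]-K[0][2])/K[0][0],(px[1]-K[1][2])/K[1][1]])
    u=d.copy()
    for _ in range(30): u=d/(1+c["k1"]*(u@u))
    R=np.array(c["R"]);t=np.array(c["t"])
    return -R.T@t, R.T@np.array([u[0],u[1],1.])
def at(c,px,z):
    o,d=ray(c,px); return o+d*(z-o[2])/d[2]
def proj(c,X):
    p=np.array(c["R"])@np.array(X,float)+np.array(c["t"]);u=p[:2]/p[2];u=u*(1+c["k1"]*(u@u))
    K=c["mtx"];return np.array([K[0][0]*u[0]+K[0][2],K[1][1]*u[1]+K[1][2]])
E
python3 - <<'E'
from h import *
H=dict(red_tray_floor=10,blue_tray_floor=10,green_tray_floor=10,mat_top=12,sanding_block_center=28,wax_tin_center=39,blade_case_center=19,screw_box=18)
for n in("top","scene"):
    c=read_camera(n);cv2.imwrite(f"pics/{n}0.png",c["frame"])
    print(n,(-np.array(c["R"]).T@np.array(c["t"])).round(),c["k1"])
    for q,z in H.items():
        for d in look_for(q,n)[:4]: print(q,d["conf"],np.round(d["xy"]),at(c,d["xy"],z).round())
print(state())
E
```

```text
top [ 3.940e+02 -1.000e+00  1.307e+03] -0.09348170952021555
red_tray_floor 0.86 [253. 226.] [469. 204.  10.]
blue_tray_floor 0.63 [388. 241.] [ 416. -228.   10.]
blue_tray_floor 0.54 [456. 207.] [ 524. -455.   10.]
green_tray_floor 0.84 [186. 234.] [444. 421.  10.]
mat_top 0.75 [384. 179.] [ 619. -224.   12.]
sanding_block_center 0.67 [189. 221.] [486. 406.  28.]
wax_tin_center 0.88 [242. 225.] [470. 235.  39.]
wax_tin_center 0.71 [237. 182.] [609. 252.  39.]
wax_tin_center 0.57 [255. 156.] [692. 195.  39.]
blade_case_center 0.84 [386. 236.] [ 433. -223.   19.]
screw_box 0.57 [456. 206.] [ 525. -453.   18.]
scene [-315. -808. 1072.] -0.10546501911380271
red_tray_floor 0.72 [231. 202.] [405. 248.  10.]
blue_tray_floor 0.66 [337. 273.] [ 410. -229.   10.]
green_tray_floor 0.69 [211. 179.] [436. 400.  10.]
mat_top 0.92 [378. 236.] [ 611. -225.   12.]
sanding_block_center 0.79 [218. 171.] [469. 401.  28.]
sanding_block_center 0.53 [249. 191.] [472. 230.  28.]
wax_tin_center 0.67 [295. 164.] [686. 214.  39.]
wax_tin_center 0.54 [247. 188.] [467. 234.  39.]
wax_tin_center 0.5 [270. 175.] [576. 231.  39.]
blade_case_center 0.92 [344. 265.] [ 439. -228.   19.]
screw_box 0.57 [420. 289.] [ 517. -445.   18.]
{'t': 0.9, 'joints': array([ 1.15742020e+00,  4.90907765e-01,  1.55891222e+00, -9.94690090e-06,
        1.09169461e+00, -1.05590115e-01]), 'qvel': array([ 0.00014289, -0.00127203,  0.00019873, -0.00212358,  0.00067037,
        0.00086194]), 'tau': array([-3.71743125e-03, -6.12462401e+01, -2.58451885e+01,  6.92202919e-02,
        4.44477622e-02, -3.89633669e-05]), 'eef_pos': array([189.3232872 , 595.64886526, 214.65190226]), 'tcp_rot': array([3.14151596e+00, 1.70051639e-05, 2.83381122e+00]), 'ft_force': array([-0.5520207 ,  0.46306885,  0.49775188]), 'moment': array([ 0.02078168, -0.0195351 , -0.02796752]), 'grip_force': 0.0, 'opening': 0.9966491128771726}
```

```bash
python3 - <<'E'
import cv2
a=cv2.imread("pics/top0.png")
cv2.imwrite("pics/topL.png",cv2.resize(a[130:280,150:310],None,fx=5,fy=5,interpolation=cv2.INTER_CUBIC)[:600])
cv2.imwrite("pics/topR.png",cv2.resize(a[140:290,340:500],None,fx=5,fy=5,interpolation=cv2.INTER_CUBIC)[:600])
E
```

```text
(no output)
```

View pics/scene0.png

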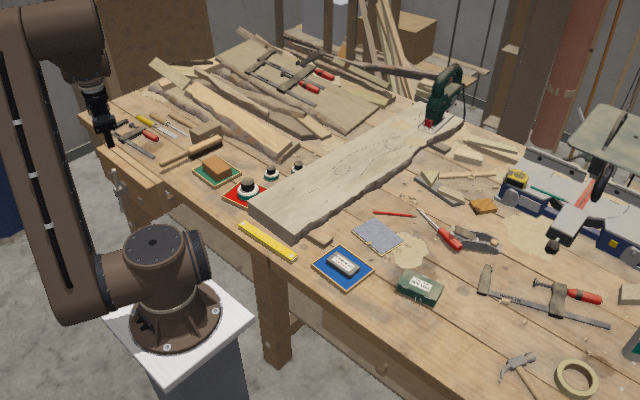

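View pics/topL.png

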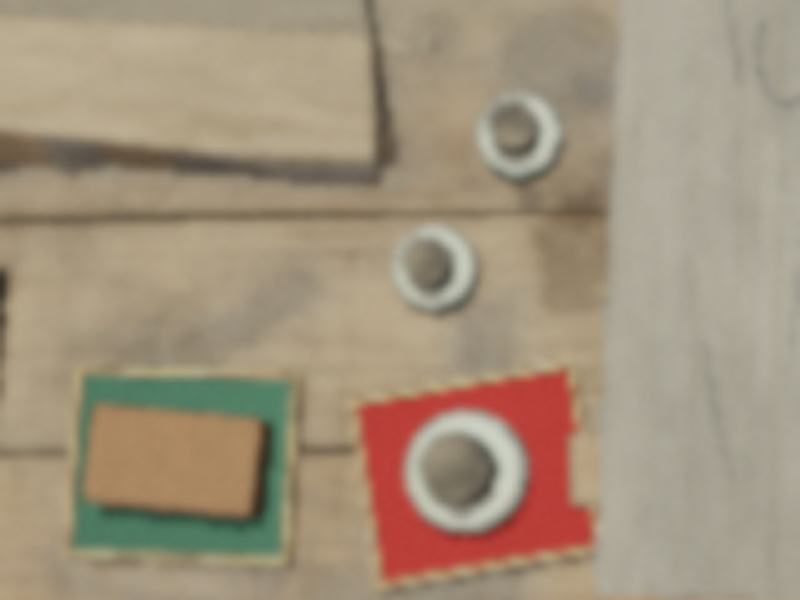

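View pics/topR.png

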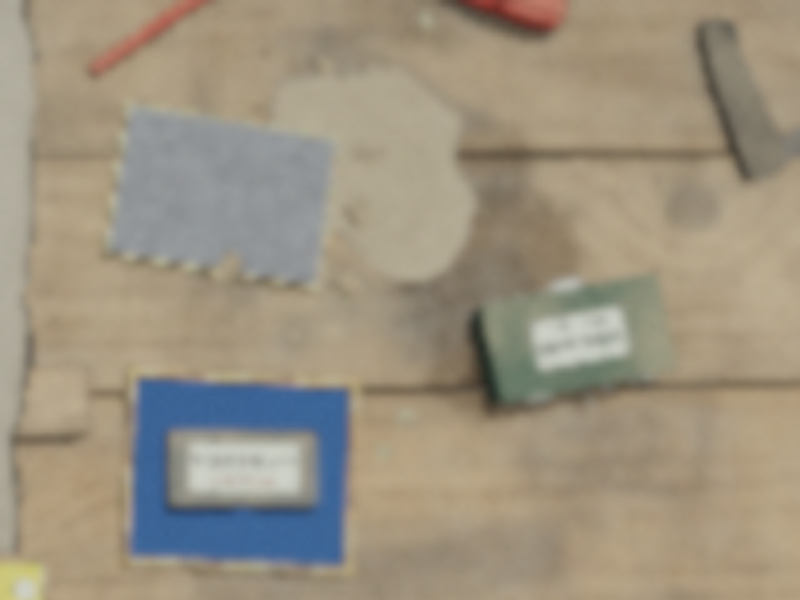

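The block is in the green tray, the big tin in the red and the case in the blue. Two smaller tins behind are decoys. The next script fits metric rectangles to each.

```bash
cat >> h.py <<'E'
def rectify(c,z,cx,cy,half=120,s=4):
    # metric picture: column = +x, row = +y, s px per mm
    n=2*half*s+1; g=np.linspace(-half,half,n)
    X,Y=np.meshgrid(cx+g,cy+g); P=np.stack([X,Y,np.full_like(X,z)],-1)@np.array(c["R"]).T+np.array(c["t"])
    u=P[...,:2]/P[...,2:]; u=u*(1+c["k1"]*(u**2).sum(-1,keepdims=True)); K=np.array(c["mtx"])
    return cv2.remap(c["frame"],(u[...,0]*K[0,0]+K[0,2]).astype("f4"),(u[...,1]*K[1,1]+K[1,2]).astype("f4"),cv2.INTER_CUBIC)
def blob(m,cx,cy,half=120,s=4,hull=True):
    m=cv2.morphologyEx(m.astype("u1")*255,cv2.MORPH_OPEN,np.ones((9,9)))
    cs=cv2.findContours(m,cv2.RETR_EXTERNAL,cv2.CHAIN_APPROX_NONE)[0]
    k=max(cs,key=cv2.contourArea); (x,y),(w,h),a=cv2.minAreaRect(k)
    if w>h: w,h,a=h,w,a-90
    a=(a+90)%180-90
    return [round(float(v),1) for v in (cx-half+x/s,cy-half+y/s,w/s,h/s,a)]  # a: degrees of long axis from +y (ccw)
E
cat > m.py <<'E'
from h import *
import sys
def hsv(im): 
    h=cv2.cvtColor(im,cv2.COLOR_BGR2HSV).astype(int); return h[...,0],h[...,1],h[...,2]
def trays(c):
    for n,(cx,cy),f in(("red",(469,215),lambda h,s,v:((h<8)|(h>172))&(s>150)),("green",(460,405),lambda h,s,v:(h>60)&(h<90)&(s>80)),("blue",(435,-225),lambda h,s,v:(h>95)&(h<125)&(s>120)),("mat",(615,-224),lambda h,s,v:(h>95)&(h<135)&(s>15)&(s<110))):
        print(n,blob(f(*hsv(rectify(c,12 if n=="mat" else 10,cx,cy))),cx,cy))
def block(c,cx,cy,z=46): return blob((lambda h,s,v:(h>6)&(h<17)&(s>105)&(v>90))(*hsv(rectify(c,z,cx,cy,75))),cx,cy,75)
E
python3 - <<'E'
from m import *
c=read_camera("top");trays(c);print("block",block(c,470,400))
a=rectify(c,28,435,-225,60,5);b=rectify(c,38,465,233,60,5);d=rectify(c,46,470,400,75,4)
for n,i in(("case",a),("tin",b)):
    for k in range(0,601,100):cv2.line(i,(k,0),(k,600),(0,0,0),1);cv2.line(i,(0,k),(600,k),(0,0,0),1)
cv2.imwrite("pics/ct.png",cv2.resize(np.hstack([a,b]),(800,400)))
E
```

```text
red [473.9, 230.1, 111.7, 136.1, 9.5]
green [481.9, 422.9, 106.1, 127.9, -2.0]
blue [439.4, -228.3, 108.1, 131.9, -3.8]
mat [497.2, -190.5, 4.5, 54.0, 0.0]
block [480.2, 414.3, 57.9, 107.4, -5.4]
```

View pics/ct.png

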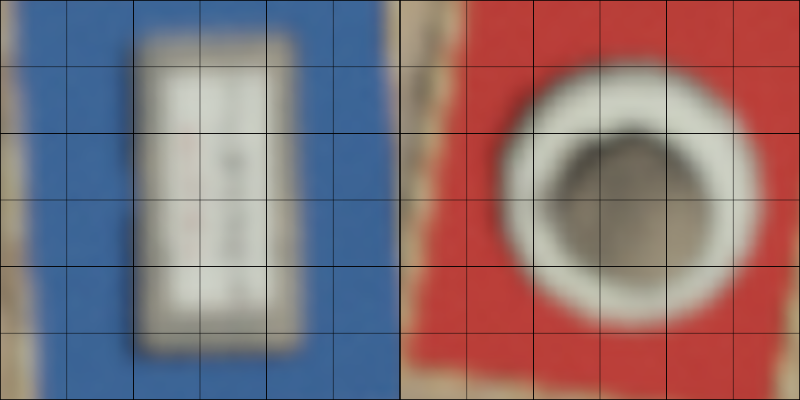

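The top view puts the case at about (440, -227), turned -1°, and 50 x 96 mm; it is lying flat. The tin's body is at about (475.5, 231.5) and 78 mm across, which matches the size given. Next I refine the trays and mat from their outer corners.

```bash
python3 - <<'E'
from m import *
c=read_camera("top")
def quad(n,pts,off,z):
    P=[at(c,np.array(p)/5+off-0.4*0,z)[:2] for p in pts]  # TL,TR,BR,BL
    P=np.array(P);v=(P[0]-P[1])+(P[3]-P[2]);print(n,P.mean(0).round(1),"ang",round(np.degrees(np.arctan2(-v[0],v[1])),1),np.linalg.norm(v)/2)
L=np.array([150,130]);R=np.array([340,140])
quad("red",[(357,403),(572,365),(600,548),(380,590)],L,13)
quad("green",[(75,368),(300,375),(288,567),(68,557)],L,13)
quad("blue",[(130,373),(357,380),(350,573),(127,563)],R,13)
quad("mat",[(130,105),(333,138),(317,287),(108,252)],R,12)
s=read_camera("scene");trays(s);print(block(s,480,414))
for q in("board",):pass
E
```

```text
red [471.3 227.3] ang 9.9 142.3748427491748
green [478.9 419.7] ang -2.5 147.22312531632755
blue [ 437.3 -230.3] ang -2.9 144.93515082245307
mat [ 617.1 -223.6] ang -10.0 136.2137737816746
red [433.2, 265.7, 69.2, 137.7, -29.6]
green [458.7, 428.8, 65.0, 130.8, -2.0]
blue [439.3, -222.8, 111.2, 135.9, -3.4]
mat [582.0, -216.5, 3.5, 7.8, 45.0]
[475.6, 417.2, 72.6, 117.8, -1.7]
```

>>> jog_arm(
  targets=[
    {"turn":[0,0,-10],"slide":[36,-23,-10],"claw":92},
    {"turn":[0,0,-10],"slide":[36,-23,-10],"claw":92},
    {"turn":[0,0,-10],"slide":[36,-23,-10],"claw":92},
    {"turn":[0,0,-10],"slide":[36,-23,-10],"claw":92},
    {"turn":[0,0,-10],"slide":[36,-23,-10],"claw":92},
  ],
)

```text
t: 1.68
eef_pos: [370.5, 479.9, 164.5]
tcp_rot: [3.141, -0.0, 1.955]
ft_force: [-0.3, 0.4, -0.4]
opening: 0.918
grip_force: 0.0
```

>>> jog_arm(
  targets=[
    {"turn":[0,0,-10],"slide":[37,-22,-20],"claw":92},
    {"turn":[0,0,-10],"slide":[37,-22,-25],"claw":92},
    {"turn":[0,0,-8],"slide":[36,-21,-30],"claw":92},
    {"turn":[0,0,0],"slide":[0,0,-25],"claw":92},
    {"turn":[0,0,0],"slide":[0,0,0],"claw":92},
  ],
)

```text
t: 2.3
eef_pos: [478.9, 414.8, 63.0]
tcp_rot: [-3.139, 0.002, 1.472]
ft_force: [-0.7, -0.5, 0.5]
opening: 0.92
grip_force: 0.0
```

```bash
python3 - <<'E'
from m import *
s=state();print(s["eef_pos"],s["tcp_rot"])
c=read_camera("scene");cv2.imwrite("pics/g1.png",cv2.resize(c["frame"][100:250,120:320],None,fx=4,fy=4,interpolation=cv2.INTER_CUBIC))
E
```

```text
[478.90088514 414.80843359  63.01371625] [-3.13903121e+00  2.23963946e-03  1.47182459e+00]
```

View pics/g1.png

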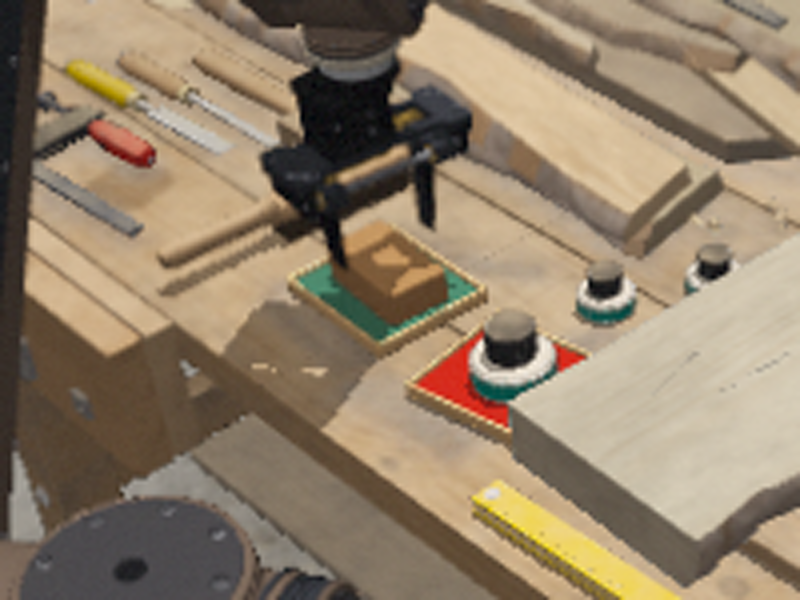

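The fingers straddle the block at about (335, 240) and (425, 210). The board stands about 40–50 mm thick next to the red tray, so I'll carry above it.

>>> jog_arm(
  targets=[
    {"slide":[0,0,-25],"turn":[0,0,0],"claw":92},
    {"slide":[0,0,-20],"turn":[0,0,0],"claw":92},
    {"slide":[0,0,0],"turn":[0,0,0],"claw":40},
    {"slide":[0,0,0],"turn":[0,0,0],"claw":40},
    {"slide":[0,0,0],"turn":[0,0,0],"claw":40},
  ],
)

```text
t: 2.98
eef_pos: [479.7, 416.0, 20.6]
tcp_rot: [3.14, -0.001, 1.473]
ft_force: [1.5, -0.1, 0.1]
opening: 0.66
grip_force: 0.6
```

>>> jog_arm(
  targets=[
    {"slide":[0,0,0],"turn":[0,0,0],"claw":40},
    {"slide":[0,0,0],"turn":[0,0,0],"claw":40},
    {"slide":[0,0,30],"turn":[0,0,0],"claw":40},
    {"slide":[0,0,50],"turn":[0,0,0],"claw":40},
    {"slide":[0,0,50],"turn":[0,0,0],"claw":40},
  ],
)

```text
t: 3.6
eef_pos: [479.1, 415.4, 150.9]
tcp_rot: [-3.141, 0.001, 1.472]
ft_force: [0.7, -0.2, -1.4]
opening: 0.649
grip_force: 30.0
```

>>> jog_arm(
  targets=[
    {"slide":[11,-40,0],"turn":[0,0,0],"claw":40},
    {"slide":[12,-55,0],"turn":[0,0,0],"claw":40},
    {"slide":[12,-55,0],"turn":[0,0,0],"claw":40},
    {"slide":[12,-55,0],"turn":[0,0,0],"claw":40},
    {"slide":[12,-55,0],"turn":[0,0,0],"claw":40},
  ],
)

```text
t: 4.22
eef_pos: [538.4, 153.9, 149.8]
tcp_rot: [3.141, 0.0, 1.473]
ft_force: [1.2, -1.1, -1.0]
opening: 0.649
grip_force: 30.0
```

>>> jog_arm(
  targets=[
    {"slide":[12,-55,0],"turn":[0,0,-1],"claw":40},
    {"slide":[12,-55,0],"turn":[0,0,-1],"claw":40},
    {"slide":[12,-55,0],"turn":[0,0,-1],"claw":40},
    {"slide":[12,-55,0],"turn":[0,0,-1],"claw":40},
    {"slide":[12,-55,0],"turn":[0,0,0],"claw":40},
  ],
)

```text
t: 4.85
eef_pos: [598.4, -121.2, 149.8]
tcp_rot: [3.141, -0.0, 1.402]
ft_force: [0.7, -0.4, -0.7]
opening: 0.653
grip_force: 30.0
```

>>> jog_arm(
  targets=[
    {"slide":[10,-50,-10],"turn":[0,0,0],"claw":40},
    {"slide":[10,-51,-30],"turn":[0,0,0],"claw":40},
    {"slide":[0,0,-35],"turn":[0,0,0],"claw":40},
    {"slide":[0,0,-30],"turn":[0,0,0],"claw":40},
    {"slide":[0,0,-15],"turn":[0,0,0],"claw":40},
  ],
)

```text
t: 5.48
eef_pos: [617.6, -220.2, 28.1]
tcp_rot: [-3.14, -0.001, 1.402]
ft_force: [-0.2, 0.4, -0.8]
opening: 0.651
grip_force: 30.0
```

>>> jog_arm(
  targets=[
    {"slide":[0,0,-4],"turn":[0,0,0],"claw":40},
    {"slide":[0,0,0],"turn":[0,0,0],"claw":40},
    {"slide":[0,0,0],"turn":[0,0,0],"claw":90},
    {"slide":[0,0,0],"turn":[0,0,0],"claw":90},
    {"slide":[0,0,0],"turn":[0,0,0],"claw":90},
  ],
)

```text
t: 6.1
eef_pos: [618.5, -220.4, 26.2]
tcp_rot: [3.141, 0.0, 1.403]
ft_force: [-0.1, -0.2, -0.4]
opening: 0.882
grip_force: 0.0
```

>>> jog_arm(
  targets=[
    {"slide":[0,0,30],"turn":[0,0,0],"claw":90},
    {"slide":[0,0,45],"turn":[0,0,0],"claw":90},
    {"slide":[-60,-2,0],"turn":[0,0,3],"claw":76},
    {"slide":[-60,-2,0],"turn":[0,0,3],"claw":76},
    {"slide":[-58,-3,-20],"turn":[0,0,3],"claw":76},
  ],
)

```text
t: 6.72
eef_pos: [439.2, -227.5, 81.7]
tcp_rot: [3.139, 0.002, 1.562]
ft_force: [0.8, -2.0, -1.8]
opening: 0.763
grip_force: 0.0
```

```bash
python3 - <<'E'
from m import *
s=state();print(s["eef_pos"],s["tcp_rot"])
c=read_camera("scene");cv2.imwrite("pics/g2.png",cv2.resize(c["frame"][170:320,280:480],None,fx=4,fy=4,interpolation=cv2.INTER_CUBIC))
c=read_camera("top");b=rectify(c,28,440,-227,60,5);d=rectify(c,48,618,-222,75,4)
cv2.imwrite("pics/g2t.png",cv2.resize(np.hstack([b[:600,:600],d[:600,:600]]),(800,400)))
E
```

```text
[ 439.15529453 -227.47370974   81.71965816] [3.13886455e+00 1.88565601e-03 1.56197417e+00]
```

View pics/g2.png

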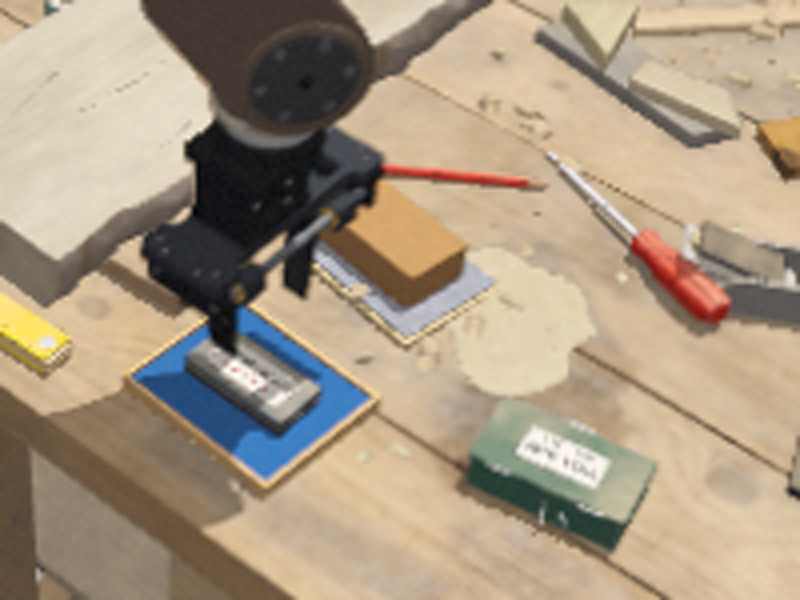

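The block lies flat on the mat at about (400, 240). The fingers are over the case at about (250, 380), so I go down.

>>> jog_arm(
  targets=[
    {"slide":[1,0,-30],"turn":[0,0,0],"claw":76},
    {"slide":[0,0,-25],"turn":[0,0,0],"claw":76},
    {"slide":[0,0,-12],"turn":[0,0,0],"claw":76},
    {"slide":[0,0,0],"turn":[0,0,0],"claw":76},
    {"slide":[0,0,0],"turn":[0,0,0],"claw":30},
  ],
)

```text
t: 7.45
eef_pos: [441.7, -227.5, 14.3]
tcp_rot: [3.141, 0.001, 1.56]
ft_force: [-0.1, -0.2, 0.1]
opening: 0.702
grip_force: 0.0
```

>>> jog_arm(
  targets=[
    {"slide":[0,0,0],"turn":[0,0,0],"claw":30},
    {"slide":[0,0,0],"turn":[0,0,0],"claw":30},
    {"slide":[0,0,0],"turn":[0,0,0],"claw":30},
    {"slide":[0,0,0],"turn":[0,0,0],"claw":30},
  ],
)

```text
t: 7.95
eef_pos: [441.4, -227.4, 14.1]
tcp_rot: [3.141, 0.0, 1.56]
ft_force: [-1.0, 0.4, 6.1]
opening: 0.505
grip_force: 30.0
```

>>> jog_arm(
  targets=[
    {"slide":[0,0,30],"turn":[0,0,0],"claw":30},
    {"slide":[0,0,50],"turn":[0,0,0],"claw":30},
    {"slide":[4,20,50],"turn":[0,0,0],"claw":30},
    {"slide":[4,54,0],"turn":[0,0,0],"claw":30},
    {"slide":[4,54,0],"turn":[0,0,0],"claw":30},
  ],
)

```text
t: 8.57
eef_pos: [453.4, -98.3, 144.4]
tcp_rot: [3.14, 0.001, 1.558]
ft_force: [0.2, -0.3, -1.0]
opening: 0.501
grip_force: 30.0
```

>>> jog_arm(
  targets=[
    {"slide":[4,54,0],"turn":[0,0,0],"claw":30},
    {"slide":[4,54,0],"turn":[0,0,0],"claw":30},
    {"slide":[4,54,0],"turn":[0,0,-1],"claw":30},
    {"slide":[4,54,0],"turn":[0,0,-1],"claw":30},
    {"slide":[4,54,0],"turn":[0,0,0],"claw":30},
  ],
)

```text
t: 9.2
eef_pos: [473.2, 172.5, 143.8]
tcp_rot: [3.141, -0.0, 1.525]
ft_force: [0.7, -0.8, -1.2]
opening: 0.504
grip_force: 30.0
```

>>> jog_arm(
  targets=[
    {"slide":[4,54,0],"turn":[0,0,0],"claw":30},
    {"slide":[4,54,0],"turn":[0,0,0],"claw":30},
    {"slide":[4,54,0],"turn":[0,0,0],"claw":30},
    {"slide":[0,54,0],"turn":[0,0,0],"claw":30},
    {"slide":[0,0,0],"turn":[0,0,0],"claw":30},
  ],
)

```text
t: 9.82
eef_pos: [484.6, 389.6, 143.2]
tcp_rot: [3.141, -0.0, 1.528]
ft_force: [-0.8, -0.3, -0.8]
opening: 0.501
grip_force: 30.0
```

>>> jog_arm(
  targets=[
    {"slide":[-3.5,32.5,-20],"turn":[0,0,0],"claw":30},
    {"slide":[0,0,-45],"turn":[0,0,0],"claw":30},
    {"slide":[0,0,-40],"turn":[0,0,0],"claw":30},
    {"slide":[0,0,-15],"turn":[0,0,0],"claw":30},
    {"slide":[0,0,-7],"turn":[0,0,0],"claw":30},
  ],
)

```text
t: 10.45
eef_pos: [482.1, 418.7, 16.6]
tcp_rot: [-3.142, 0.0, 1.524]
ft_force: [-0.1, -0.2, -0.7]
opening: 0.505
grip_force: 30.0
```

>>> jog_arm(
  targets=[
    {"slide":[0,0,0],"turn":[0,0,0],"claw":30},
    {"slide":[0,0,-1],"turn":[0,0,0],"claw":30},
  ],
)

```text
t: 10.7
eef_pos: [482.4, 419.5, 17.0]
tcp_rot: [3.14, -0.001, 1.525]
ft_force: [-0.1, -0.1, -0.9]
opening: 0.502
grip_force: 30.0
```

>>> jog_arm(
  targets=[
    {"slide":[-1,2,-2],"turn":[0,0,0],"claw":30},
    {"slide":[0,0,0],"turn":[0,0,0],"claw":30},
    {"slide":[0,0,0],"turn":[0,0,0],"claw":76},
    {"slide":[0,0,0],"turn":[0,0,0],"claw":76},
    {"slide":[0,0,0],"turn":[0,0,0],"claw":76},
  ],
)

```text
t: 11.32
eef_pos: [480.8, 421.1, 13.6]
tcp_rot: [-3.142, 0.0, 1.525]
ft_force: [0.2, -0.2, -0.3]
opening: 0.738
grip_force: 0.0
```

>>> jog_arm(
  targets=[
    {"slide":[0,0,20],"turn":[0,0,0],"claw":76},
    {"slide":[0,0,40],"turn":[0,0,0],"claw":76},
    {"slide":[0,0,50],"turn":[0,0,0],"claw":76},
    {"slide":[-2,-48,0],"turn":[0,0,3],"claw":76},
    {"slide":[-2,-48,0],"turn":[0,0,3],"claw":76},
  ],
)

```text
t: 11.95
eef_pos: [476.8, 324.4, 125.6]
tcp_rot: [3.139, -0.001, 1.632]
ft_force: [0.8, 0.8, -0.4]
opening: 0.759
grip_force: 0.0
```

>>> jog_arm(
  targets=[
    {"slide":[-1,-46,0],"turn":[0,0,0],"claw":76},
    {"slide":[0,-46,0],"turn":[0,0,0],"claw":76},
    {"slide":[0,0,-25],"turn":[0,0,0],"claw":76},
    {"slide":[0,0,-15],"turn":[0,0,0],"claw":76},
    {"slide":[0,0,0],"turn":[0,0,0],"claw":76},
  ],
)

```text
t: 12.58
eef_pos: [475.6, 233.4, 83.4]
tcp_rot: [-3.141, 0.0, 1.63]
ft_force: [0.3, 0.6, -0.1]
opening: 0.761
grip_force: 0.0
```

```bash
python3 - <<'E'
from m import *
s=state();print(s["eef_pos"],s["tcp_rot"])
c=read_camera("scene");cv2.imwrite("pics/g3.png",cv2.resize(c["frame"][120:240,180:320],None,fx=5,fy=5,interpolation=cv2.INTER_CUBIC))
E
```

```text
[475.57907615 233.41172126  83.37271225] [-3.14050165e+00  3.29365546e-04  1.63001100e+00]
```

View pics/g3.png

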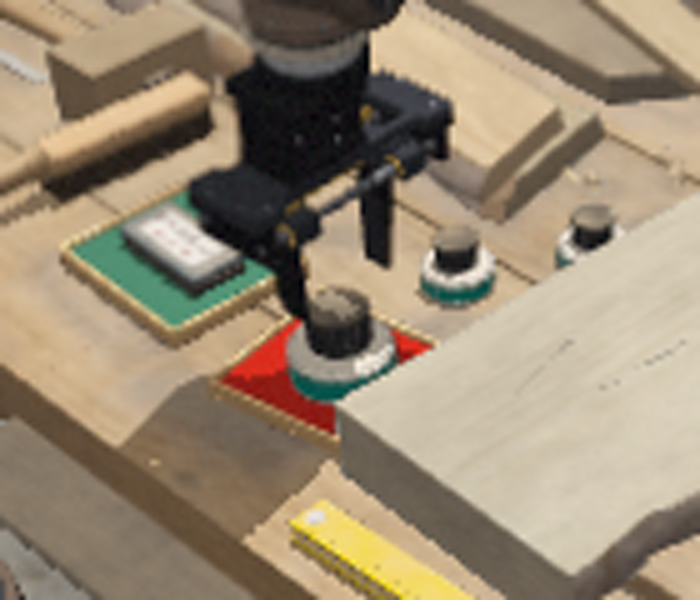

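The case lies flat in the green tray, and the fingers straddle the tin's cap at about (340, 310). I go down and close.

>>> jog_arm(
  targets=[
    {"slide":[0,-1,-25],"turn":[0,0,0],"claw":76},
    {"slide":[0,-1,-17],"turn":[0,0,0],"claw":76},
    {"slide":[0,0,0],"turn":[0,0,0],"claw":25},
    {"slide":[0,0,0],"turn":[0,0,0],"claw":25},
    {"slide":[0,0,0],"turn":[0,0,0],"claw":25},
  ],
)

```text
t: 13.25
eef_pos: [476.0, 231.4, 42.5]
tcp_rot: [3.141, -0.0, 1.63]
ft_force: [-1.9, -0.2, 2.9]
opening: 0.502
grip_force: 1.6
```

>>> jog_arm(
  targets=[
    {"slide":[0,0,0],"turn":[0,0,0],"claw":25},
    {"slide":[0,0,0],"turn":[0,0,0],"claw":25},
    {"slide":[0,0,0],"turn":[0,0,0],"claw":25},
  ],
)

```text
t: 13.62
eef_pos: [475.6, 231.3, 42.4]
tcp_rot: [3.141, -0.0, 1.63]
ft_force: [-3.9, 0.5, 7.0]
opening: 0.467
grip_force: 30.0
```

>>> jog_arm(
  targets=[
    {"slide":[0,0,25],"turn":[0,0,0],"claw":25},
    {"slide":[0,0,50],"turn":[0,0,0],"claw":25},
    {"slide":[0,0,50],"turn":[0,0,0],"claw":25},
    {"slide":[-4,-40,0],"turn":[0,0,0],"claw":25},
    {"slide":[-4,-50,0],"turn":[0,0,0],"claw":25},
  ],
)

```text
t: 14.25
eef_pos: [467.6, 140.7, 167.5]
tcp_rot: [3.14, -0.0, 1.631]
ft_force: [0.3, -0.3, -3.2]
opening: 0.474
grip_force: 30.0
```

>>> jog_arm(
  targets=[
    {"slide":[-4,-50,0],"turn":[0,0,0],"claw":25},
    {"slide":[-4,-50,0],"turn":[0,0,0],"claw":25},
    {"slide":[-4,-50,0],"turn":[0,0,0],"claw":25},
    {"slide":[-4,-50,0],"turn":[0,0,0],"claw":25},
    {"slide":[-4,-50,0],"turn":[0,0,0],"claw":25},
  ],
)

```text
t: 14.88
eef_pos: [447.5, -110.4, 167.0]
tcp_rot: [3.141, 0.0, 1.629]
ft_force: [0.8, 1.3, -2.2]
opening: 0.47
grip_force: 30.0
```

>>> jog_arm(
  targets=[
    {"slide":[-4,-50,0],"turn":[0,0,0],"claw":25},
    {"slide":[-4,-40,0],"turn":[0,0,0],"claw":25},
    {"slide":[0,-20,0],"turn":[0,0,0],"claw":25},
    {"slide":[0,0,0],"turn":[0,0,0],"claw":25},
    {"slide":[0,0,0],"turn":[0,0,0],"claw":25},
  ],
)

```text
t: 15.5
eef_pos: [439.8, -217.8, 166.6]
tcp_rot: [-3.141, -0.0, 1.63]
ft_force: [-0.1, 0.1, -4.1]
opening: 0.47
grip_force: 30.0
```

>>> jog_arm(
  targets=[
    {"slide":[-1,-10.5,-20],"turn":[0,0,0],"claw":25},
    {"slide":[0,0,-45],"turn":[0,0,0],"claw":25},
    {"slide":[0,0,-35],"turn":[0,0,0],"claw":25},
    {"slide":[0,0,-15],"turn":[0,0,0],"claw":25},
    {"slide":[0,0,-5],"turn":[0,0,0],"claw":25},
  ],
)

```text
t: 16.12
eef_pos: [439.1, -228.8, 46.5]
tcp_rot: [-3.141, -0.0, 1.63]
ft_force: [-0.1, 0.1, -1.9]
opening: 0.471
grip_force: 30.0
```

>>> jog_arm(
  targets=[
    {"slide":[0,0,0],"turn":[0,0,0],"claw":25},
    {"slide":[0,0,-2],"turn":[0,0,0],"claw":25},
    {"slide":[0,0,0],"turn":[0,0,0],"claw":25},
  ],
)

```text
t: 16.5
eef_pos: [439.0, -229.5, 45.2]
tcp_rot: [3.141, 0.001, 1.629]
ft_force: [-0.5, 0.1, -3.2]
opening: 0.472
grip_force: 30.0
```

>>> jog_arm(
  targets=[
    {"slide":[0,0.5,-2],"turn":[0,0,0],"claw":25},
    {"slide":[0,0,0],"turn":[0,0,0],"claw":25},
    {"slide":[0,0,0],"turn":[0,0,0],"claw":70},
    {"slide":[0,0,0],"turn":[0,0,0],"claw":70},
    {"slide":[0,0,0],"turn":[0,0,0],"claw":70},
  ],
)

```text
t: 17.12
eef_pos: [438.9, -228.9, 42.8]
tcp_rot: [3.141, 0.0, 1.63]
ft_force: [-0.8, 0.9, 0.4]
opening: 0.691
grip_force: 0.0
```

>>> jog_arm(
  targets=[
    {"slide":[0,0,20],"turn":[0,0,0],"claw":76},
    {"slide":[0,0,40],"turn":[0,0,0],"claw":92},
    {"slide":[60,2,20],"turn":[0,0,-4],"claw":92},
    {"slide":[60,2,0],"turn":[0,0,-4],"claw":92},
    {"slide":[59,3,0],"turn":[0,0,-5],"claw":92},
  ],
)

```text
t: 17.75
eef_pos: [619.0, -221.7, 123.1]
tcp_rot: [3.14, 0.0, 1.4]
ft_force: [-1.0, -0.3, -0.0]
opening: 0.916
grip_force: 0.0
```

```bash
python3 - <<'E'
from m import *
c=read_camera("scene");cv2.imwrite("pics/g4.png",cv2.resize(c["frame"][170:320,280:480],None,fx=4,fy=4,interpolation=cv2.INTER_CUBIC))
E
```

```text
(no output)
```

View pics/g4.png

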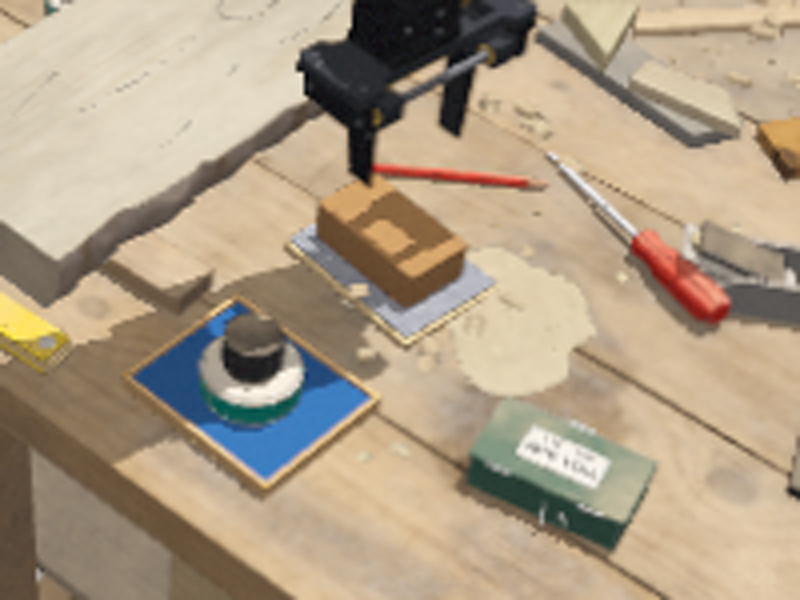

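The tin stands in the middle of the blue tray and the block is on the mat. Next I fetch the block.

>>> jog_arm(
  targets=[
    {"slide":[0,0,-30],"turn":[0,0,0],"claw":92},
    {"slide":[0,1,-30],"turn":[0,0,0],"claw":92},
    {"slide":[0,0,-25],"turn":[0,0,0],"claw":92},
    {"slide":[0,0,-15],"turn":[0,0,0],"claw":92},
    {"slide":[0,0,0],"turn":[0,0,0],"claw":45},
  ],
)

```text
t: 18.42
eef_pos: [616.7, -220.8, 21.7]
tcp_rot: [-3.14, -0.0, 1.403]
ft_force: [-0.2, 0.1, -0.6]
opening: 0.864
grip_force: 0.0
```

>>> jog_arm(
  targets=[
    {"slide":[0,0,0],"turn":[0,0,0],"claw":40},
    {"slide":[0,0,0],"turn":[0,0,0],"claw":40},
    {"slide":[0,0,0],"turn":[0,0,0],"claw":40},
    {"slide":[0,0,0],"turn":[0,0,0],"claw":40},
  ],
)

```text
t: 18.92
eef_pos: [617.6, -221.1, 23.5]
tcp_rot: [3.14, 0.0, 1.403]
ft_force: [-0.8, 0.3, 6.8]
opening: 0.646
grip_force: 30.0
```

>>> jog_arm(
  targets=[
    {"slide":[0,0,30],"turn":[0,0,0],"claw":40},
    {"slide":[0,0,50],"turn":[0,0,0],"claw":40},
    {"slide":[0,0,50],"turn":[0,0,0],"claw":40},
    {"slide":[-16,45,0],"turn":[0,0,0],"claw":40},
    {"slide":[-16,50,0],"turn":[0,0,0],"claw":40},
  ],
)

```text
t: 19.55
eef_pos: [584.5, -125.3, 153.0]
tcp_rot: [3.14, 0.0, 1.401]
ft_force: [0.5, 0.5, -1.4]
opening: 0.648
grip_force: 30.0
```

>>> jog_arm(
  targets=[
    {"slide":[-16,50,0],"turn":[0,0,4],"claw":40},
    {"slide":[-16,50,0],"turn":[0,0,4],"claw":40},
    {"slide":[-16,50,0],"turn":[0,0,4],"claw":40},
    {"slide":[-16,50,0],"turn":[0,0,4],"claw":40},
    {"slide":[-16,50,0],"turn":[0,0,3],"claw":40},
  ],
)

```text
t: 20.18
eef_pos: [504.3, 125.6, 152.6]
tcp_rot: [3.141, 0.0, 1.736]
ft_force: [0.2, -0.1, -0.5]
opening: 0.648
grip_force: 30.0
```

>>> jog_arm(
  targets=[
    {"slide":[-16,50,0],"turn":[0,0,0],"claw":40},
    {"slide":[-16,45,0],"turn":[0,0,0],"claw":40},
    {"slide":[0,0,0],"turn":[0,0,0],"claw":40},
    {"slide":[0,0,0],"turn":[0,0,0],"claw":40},
  ],
)

```text
t: 20.68
eef_pos: [473.1, 218.9, 152.5]
tcp_rot: [3.141, 0.0, 1.735]
ft_force: [0.5, 0.4, -1.1]
opening: 0.647
grip_force: 30.0
```

Now the red tray is fully visible and empty, so I measure it again before placing.

```bash
python3 - <<'E'
from m import *
s=read_camera("scene");trays(s)
cv2.imwrite("pics/g5.png",cv2.resize(s["frame"][120:240,180:320],None,fx=5,fy=5,interpolation=cv2.INTER_CUBIC))
for n,p in(("red",(473,229.5,9.7)),("green",(481,422,-2.2))):
    a=np.radians(p[2]);print(n,[list(((proj(s,[p[0]+x*np.cos(a)-y*np.sin(a),p[1]+x*np.sin(a)+y*np.cos(a),15])-[180,120]+.5)*5).round()) for x in(-62,62) for y in(-74,74)])
E
```

```text
red [470.1, 252.7, 103.6, 114.3, -80.6]
green [480.8, 428.1, 109.3, 130.8, -2.0]
blue [439.1, -222.8, 111.1, 135.9, -3.5]
mat [582.0, -149.0, 3.5, 3.5, -90.0]
red [[np.float64(378.0), np.float64(459.0)], [np.float64(211.0), np.float64(381.0)], [np.float64(488.0), np.float64(360.0)], [np.float64(325.0), np.float64(290.0)]]
green [[np.float64(178.0), np.float64(334.0)], [np.float64(62.0), np.float64(247.0)], [np.float64(315.0), np.float64(260.0)], [np.float64(196.0), np.float64(180.0)]]
```

View pics/g5.png

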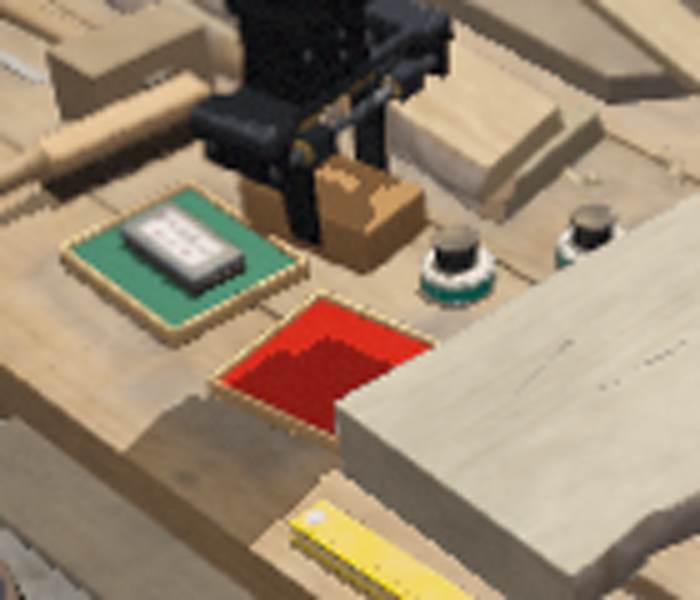

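The empty red tray matches my estimate to about a pixel. I place the block.

>>> jog_arm(
  targets=[
    {"slide":[0,11,-20],"turn":[0,0,0],"claw":40},
    {"slide":[0,0,-45],"turn":[0,0,0],"claw":40},
    {"slide":[0,0,-40],"turn":[0,0,0],"claw":40},
    {"slide":[0,0,-15],"turn":[0,0,0],"claw":40},
    {"slide":[0,0,-6],"turn":[0,0,0],"claw":40},
  ],
)

```text
t: 21.35
eef_pos: [473.6, 229.5, 26.2]
tcp_rot: [-3.141, 0.0, 1.733]
ft_force: [-0.1, -0.8, -0.5]
opening: 0.649
grip_force: 30.0
```

>>> jog_arm(
  targets=[
    {"slide":[0,0,-1],"turn":[0,0,0],"claw":40},
    {"slide":[0,0,0],"turn":[0,0,0],"claw":40},
  ],
)

```text
t: 21.6
eef_pos: [473.6, 230.2, 26.4]
tcp_rot: [3.14, -0.0, 1.734]
ft_force: [0.9, 0.1, -0.2]
opening: 0.652
grip_force: 30.0
```

>>> jog_arm(
  targets=[
    {"slide":[-0.5,-0.5,-3.5],"turn":[0,0,0],"claw":40},
    {"slide":[0,0,0],"turn":[0,0,0],"claw":40},
    {"slide":[0,0,0],"turn":[0,0,0],"claw":88},
    {"slide":[0,0,0],"turn":[0,0,0],"claw":88},
    {"slide":[0,0,0],"turn":[0,0,0],"claw":88},
  ],
)

```text
t: 22.22
eef_pos: [472.6, 229.7, 22.0]
tcp_rot: [3.141, 0.0, 1.734]
ft_force: [-0.2, -0.2, 0.3]
opening: 0.867
grip_force: 0.0
```

>>> jog_arm(
  targets=[
    {"slide":[0,0,20],"turn":[0,0,0],"claw":88},
    {"slide":[0,0,45],"turn":[0,0,0],"claw":88},
    {"slide":[0,0,55],"turn":[0,0,0],"claw":88},
    {"slide":[0,0,55],"turn":[0,0,0],"claw":88},
    {"slide":[20,-55,10],"turn":[0,0,0],"claw":88},
  ],
)

```text
t: 22.85
eef_pos: [493.3, 176.4, 210.6]
tcp_rot: [3.135, -0.001, 1.739]
ft_force: [0.9, 0.3, -0.1]
opening: 0.879
grip_force: 0.0
```

>>> jog_arm(
  targets=[
    {"slide":[10,-60,0],"turn":[0,0,0],"claw":88},
    {"slide":[10,-60,0],"turn":[0,0,0],"claw":88},
    {"slide":[5,-60,0],"turn":[0,0,0],"claw":88},
    {"slide":[0,0,0],"turn":[0,0,0],"claw":88},
  ],
)

```text
t: 23.35
eef_pos: [517.8, -8.8, 206.8]
tcp_rot: [3.142, 0.0, 1.729]
ft_force: [0.3, 0.1, -0.5]
opening: 0.88
grip_force: 0.0
```

```bash
python3 - <<'E'
from m import *
c=read_camera("top");trays(c);print(block(c,473,229))
T=[rectify(c,46,473,229.5,75,4),rectify(c,28,481,422,75,4),rectify(c,38,439,-228.5,75,4)]
for i in T:
    for k in range(0,601,100):cv2.line(i,(k,0),(k,600),(0,0,0),1);cv2.line(i,(0,k),(600,k),(0,0,0),1)
cv2.imwrite("pics/f1.png",cv2.resize(np.hstack(T),(798,266)))
E
```

```text
red [473.9, 230.1, 111.1, 135.4, 9.5]
green [481.8, 423.2, 105.7, 128.4, -1.9]
blue [439.4, -228.3, 108.0, 131.8, -3.7]
mat [497.2, -190.1, 4.5, 53.2, 0.0]
[481.0, 235.9, 88.1, 120.4, 7.5]
```

View pics/f1.png

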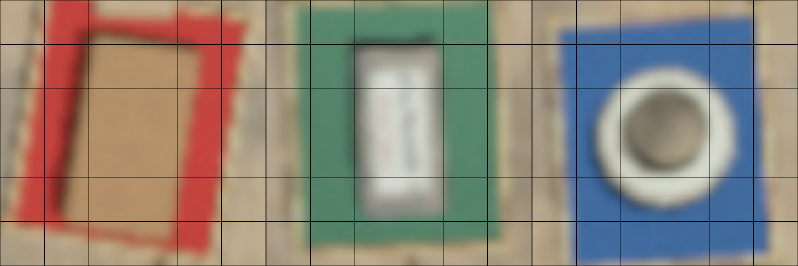

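In this view all three things lie flat within about 3 mm of their tray centres and aligned with the trays. The robot is clear of them, so I hand in.

```bash
python3 -c "
from cell import *
print(job_done())"
```

```text
the job is handed in; nothing more can be done
None
```

The job is handed in: the sanding block is in the red tray, the wax tin in the blue and the blade case in the green, each flat, aligned and within about 3 mm of centre in the last camera check, and I did not touch the screw tin.

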